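# Release the latched key on the filler's key box

## Task

One of the four identical keys on the filling station's key box is still latched down. Feel for it with the fingertips: tap every key lightly, one after another from the left end of the row to the right, without pushing a raised key far in and without freeing the latched one yet. Then press the latched key right down and let it go, so that it pops up and all four keys stand level; grasp nothing and leave the loose parts round the box where they are.

Things in the scene. Friction and masses are not known exactly. Their poses are not given: they have to be found in the camera images.
- key_box: grey control box, fixed on the table, 104 (x) by 272 (y) by 55 mm high; origin at the centre of its underside; y axis along the key row, to the robot's left; x axis away from the robot. Four identical white keys stand in a row on its top, 58 mm apart, 6 mm behind its centre line, in black frames 4 mm high. A strip with studs runs in front of them, one stud at the leftmost place.
- slot_1 (a point): key place 1 of 4, counted from the robot's left (+y) end, marked by 1 stud: the centre of the key there, on the box's top face (z = 55 mm). A raised key springs back; it starts to yield at about 0.6 N and gives 1 mm per 0.35 N (2 N: 4 mm; 4.8 N: fully down at its hard stop).
- slot_2 (a point): key place 2 of 4, counted from the robot's left (+y) end, marked by 2 studs: the centre of the key there, on the box's top face (z = 55 mm). A latched key feels stiff: it hardly yields (under 1 mm) below about 3 N.
- slot_3 (a point): key place 3 of 4, counted from the robot's left (+y) end, marked by 3 studs: the centre of the key there, on the box's top face (z = 55 mm). A raised key must not be pushed in by more than 8 mm: that would switch its filling programme.
- slot_4 (a point): key place 4 of 4, counted from the robot's left (+y) end, marked by 4 studs: the centre of the key there, on the box's top face (z = 55 mm). A latched key must be pressed from 66 down to below 62 mm (hard stop 61 mm; 4.8 N, so press with 6 to 10 N); let go, it pops up by itself.
- key_a_top (a point): centre of the top face of one of the four identical keys, cap 26 (x) by 34 (y) mm, moving straight up and down. The letter tells neither its place in the row nor whether it is latched; both change. Top at z = 73 mm when raised, 66 mm latched, 61 mm pressed to the hard stop.
- key_b_top (a point): centre of the top face of one of the four identical keys, cap 26 (x) by 34 (y) mm, moving straight up and down. The letter tells neither its place in the row nor whether it is latched; both change. Top at z = 73 mm when raised, 66 mm latched, 61 mm pressed to the hard stop.
- key_c_top (a point): centre of the top face of one of the four identical keys, cap 26 (x) by 34 (y) mm, moving straight up and down. The letter tells neither its place in the row nor whether it is latched; both change. Top at z = 73 mm when raised, 66 mm latched, 61 mm pressed to the hard stop.
- key_d_top (a point): centre of the top face of one of the four identical keys, cap 26 (x) by 34 (y) mm, moving straight up and down. The letter tells neither its place in the row nor whether it is latched; both change. Top at z = 73 mm when raised, 66 mm latched, 61 mm pressed to the hard stop.
- push_in_1: small black push-in hose fitting lying down, 14 x 35 x 14 mm; loose bystander beside the box, to be left alone; origin under its centre
- bolt_m8_1: steel hexagon bolt lying down, 15 x 46 x 13 mm; loose bystander beside the box, to be left alone; origin under its centre
- thread_tape: white roll of thread tape lying flat, 54 mm across, 15 mm high; loose bystander beside the box, to be left alone; origin under its centre
- brass_tee: brass tee pipe fitting lying flat, 28 x 50 x 14 mm; loose bystander beside the box, to be left alone; origin under its centre
- spare_coil: black valve coil standing, 30 x 36 x 46 mm; loose bystander beside the box, to be left alone; origin under its centre

How it is judged:
By the outcome, as a careful person would: the job done as asked, in the order asked, and still so for the second after the job is handed in, with the robot touching nothing.
It also fails if it takes over 54 s, if anything falls off the work surface, if the arm or the gripper's body presses on something with over 40 N, if the wrist force passes 120 N, or if a joint passes its speed limit or range.

## Robot

A 7-joint arm with a two-finger parallel gripper is mounted at the origin on a cart in front of the work surface, level with it; the furniture and walls round the work are solid. World frame = base frame: x ahead of the robot, y to its left, z up, the work surface at z = 0. Lengths are in m, angles in rad, forces in N, time in s.
With the tool pointing down it reaches from about 0.425 to 0.875 m from the base axis. Payload 8.4 kg.
Tool frame: the origin (TCP) lies at the very end of the fingers, on their centre line; the grasp point (between the pads) lies 19 mm behind it (grasp_offset is the distance from the TCP to the grasp point, in m); y points along the fingers, x is the direction in which the jaws open and shut, and the axes are right-handed (so a half turn about y gives the same grasp; the last joint's range is limited). The gripper opens to 87 mm and grips with 3 to 60 N. Pads are 19 mm wide; open, the fingers measure 117 mm over their backs; the gripper's body (75 mm by 190 mm) begins 51 mm behind the grasp point.
Start: joints at [-1.344, 0.333, 0.04, 1.465, -0.013, 1.343, -0.059], TCP at [0.208, 0.616, 0.223] pointing down, gripper open.
Joint ranges: [-2.58, 2.58], [-0.38, 2.09], [-1.3, 1.39], [0.25, 2.4], [-1.5, 4.64], [0.08, 2.09], [-2.65, 2.65]. Speed limits (rad/s): [2.22, 2.22, 2.79, 2.79, 3.14, 3.14, 3.14].

## Interface

Orientations are given as a unit quaternion [w, x, y, z].
In Python, from cell import sense, read_camera, job_done, look_for, regions_of, pinpoint, grasp_offset gives the robot as it stands. The module is installed in compiled form; this text tells all that it offers.
- The arm moves only by the tool jog_arm, never from a script. Its argument "moves" is a list that holds one entry, the list of rows, each a list of 7 numbers: the finger opening in cm, from 0 to 8.7, then the shift along the tool's x, y, z in cm, then the turn, a rotation vector about the tool's x, y, z in rad. In form: [[[grip, tx, ty, tz, rx, ry, rz], ...]]. A call has exactly 10 rows; each row shifts and turns the pose as measured when the row begins, along the tool's axes as they then stand; what a row does not reach is not made up. A row lasts 1/10 s, in which the tool goes at most 50 mm and 8.59 degrees, less where a joint would pass 70% of its speed; a pose out of reach is approached as far as the arm can. A call with a gripper value outside its range is refused whole. The fingers move at their own pace and stop on an object; "grip_force" is the grip in N (left out, the last holds). Time passes only in rows, so rows that do not move let the fingers close, or fill a call up. It gives the time, the measured TCP pose, the force and the opening at its end, in the units of the state.
- sense(): the state, without advancing time (a new reading comes with each control period).
- read_camera(name): name is "side" or "top"; returns a dict with "image" (480x640x3 uint8, red, green, blue), "fov_y" (degrees; the focal length in pixels is half the picture's height over the tangent of half this angle, whatever the lens; pixels are square), "cx", "cy" (the principal point, pixels), "xyz" and "rotation" of the camera in the world. Camera axes: x right, y down, z forward; pixel columns grow to the right and rows downward; lengths in m; the calibration is good to about 2 mm. A picture is of the moment at which its call begins. There is no depth.
- job_done(): hands the job in, once; it reports no verdict.
Trained networks look in the newest picture that a camera, given by its name, has taken for a name from the list of things; names that differ only in an ending like _2 or _b are one class to them, and where a whole thing is asked for, a point or a joint stands for the part that bears it (a point fixed in the world has none). Each returns a list of dicts, best first, with "p" (0 to 1); they miss things now and then, are a little off and sometimes report something else, mostly with a low value. They report only what shows in the picture. A call takes as long as a camera call.
- look_for(camera, target): "xy" ([column, row] as shares, 0 to 1, of the picture: columns of its width, rows of its height, amid what is visible of it).
- regions_of(camera, target): "region" (480x640 bool, what is visible of it) and "xy" ([column, row] as shares, 0 to 1, of the picture: columns of its width, rows of its height, amid what is visible of it).
- pinpoint(camera, target): "xy" ([column, row] as shares, 0 to 1, of the picture: columns of its width, rows of its height: a listed point, or the origin of a listed thing).
The state is a dict: "clock": time; "qpos": joint angles; "joint_velocities": joint speeds; "joint_torque": joint torques, N m; "tcp_pos": TCP position; "tcp_rot": TCP orientation; "contact_force": force on the tool from outside, world axes, zero at the start; "ft_torque": the same for the moment, N m; "opening": finger opening in m.
Only numpy, scipy, OpenCV 4.12 (cv2) and the standard library are available. Lean on these libraries where they do the work, as an engineer would, in place of code of your own. Each camera call takes 0.05 s, during which the arm holds its last target.

## Working session

There is one attempt and no reset: what is moved stays moved. The work goes in short steps, Python scripts to look and compute and a tool call to move; the robot and the scene stay as the last step left them, time stands still between calls to the robot, and variables do not carry over. Pictures are saved under pics/ and viewed, and the job is handed in when it is done.

Besides the shell and the picture viewer there is one more tool, called after ">>>" as name(argument=value, ...) on one line, values as JSON. jog_arm: Moves the arm, as the interface text tells. Its arguments: {"type":"object","properties":{"moves":{"type":"array"},"grip_force":{"type":"number"}},"required":["moves"]}

```bash
mkdir -p pics; cat > h.py <<'E'
import numpy as np,cv2
from cell import *
def ray(c,xy):
    f=240/np.tan(np.radians(c["fov_y"])/2)
    u=xy[0]*640;v=xy[1]*480
    d=np.array([(u-c["cx"])/f,(v-c["cy"])/f,1]);return np.array(c["xyz"]),np.array(c["rotation"])@d
def at_z(c,xy,z):
    o,d=ray(c,xy);return o+d*(z-o[2])/d[2]
E
python3 - <<'E'
from h import *
s=sense();print({k:np.round(v,3) for k,v in s.items()})
for n in("top","side"):
    c=read_camera(n);print(n,c["fov_y"],c["cx"],c["cy"],np.round(c["xyz"],3),np.round(c["rotation"],3).tolist())
    cv2.imwrite(f"pics/{n}0.png",c["image"][:,:,::-1])
    for t,z in(("key_box",0),("slot_1",.055),("slot_2",.055),("slot_3",.055),("slot_4",.055),("key_a_top",.073)):
        for r in pinpoint(n,t)[:5]:print(t,round(r["p"],2),np.round(np.array(r["xy"])*[640,480],1),np.round(at_z(c,r["xy"],z),4))
E
```

```text
{'clock': np.float64(0.0), 'qpos': array([-1.344,  0.334,  0.04 ,  1.466, -0.013,  1.343, -0.058]), 'joint_velocities': array([ 0.001, -0.   ,  0.001, -0.001, -0.001, -0.   , -0.001]), 'joint_torque': array([ 1.0000e-03, -6.5634e+01,  1.3360e+00, -4.0380e+01, -6.0000e-02,
        4.5000e-02,  0.0000e+00]), 'tcp_pos': array([0.208, 0.615, 0.222]), 'tcp_rot': array([-0.574,  0.575,  0.412, -0.413]), 'contact_force': array([-0.134, -0.346, -0.354]), 'ft_torque': array([-0.007, -0.026,  0.005]), 'opening': np.float64(0.087)}
top 47.161175889227714 317.3360172783696 234.81400659889286 [ 0.456 -0.035  0.916] [-0.026, 0.714, -0.699, 0.027]Traceback (most recent call last):
  File "<stdin>", line 7, in <module>
  File "h.py", line 8, in at_z
    o,d=ray(c,xy);return o+d*(z-o[2])/d[2]
        ~~~^^^^^^
  File "h.py", line 6, in ray
    d=np.array([(u-c["cx"])/f,(v-c["cy"])/f,1]);return np.array(c["xyz"]),np.array(c["rotation"])@d
                                                                          ~~~~~~~~~~~~~~~~~~~~~~~^~
ValueError: matmul: Input operand 1 has a mismatch in its core dimension 0, with gufunc signature (n?,k),(k,m?)->(n?,m?) (size 3 is different from 4)
```

```bash
cat > h.py <<'E'
import numpy as np,cv2
from cell import *
from scipy.spatial.transform import Rotation as R
def q2m(q): return R.from_quat(np.array(q)[[1,2,3,0]]).as_matrix()
def ray(c,xy):
    f=240/np.tan(np.radians(c["fov_y"])/2)
    u=xy[0]*640;v=xy[1]*480
    d=np.array([(u-c["cx"])/f,(v-c["cy"])/f,1]);return np.array(c["xyz"]),q2m(c["rotation"])@d
def at_z(c,xy,z):
    o,d=ray(c,xy);return o+d*(z-o[2])/d[2]
E
python3 - <<'E'
from h import *
print(q2m(sense()["tcp_rot"]).round(3))
for n in("top","side"):
    c=read_camera(n);print(n,c["fov_y"],c["cx"],c["cy"],np.round(c["xyz"],3),np.round(q2m(c["rotation"]),3).tolist())
    cv2.imwrite(f"pics/{n}0.png",c["image"][:,:,::-1])
    for t,z in(("key_box",0),("slot_1",.055),("slot_2",.055),("slot_3",.055),("slot_4",.055),("key_a_top",.073)):
        for r in pinpoint(n,t)[:5]:print(t,round(r["p"],2),np.round(np.array(r["xy"])*[640,480],1),np.round(at_z(c,r["xy"],z),4))
E
```

```text
[[ 0.32  -0.    -0.947]
 [ 0.947 -0.001  0.32 ]
 [-0.001 -1.    -0.   ]]
top 47.161175889227714 317.3360172783696 234.81400659889286 [ 0.456 -0.035  0.916] [[0.022, -0.997, 0.075], [-1.0, -0.022, 0.0], [0.002, -0.075, -0.997]]
key_box 0.68 [289.6 256.4] [0.4884 0.0105 0.    ]
key_box 0.58 [232.8 244.7] [0.5058 0.1057 0.    ]
slot_1 0.84 [349.  261.7] [ 0.4802 -0.0853  0.055 ]
slot_1 0.71 [276.8 254.9] [0.4884 0.0279 0.055 ]
slot_1 0.66 [310.2 257.5] [ 0.4854 -0.0245  0.055 ]
slot_1 0.62 [240. 249.] [0.4963 0.0858 0.055 ]
slot_1 0.24 [291.7 256.4] [0.4865 0.0045 0.055 ]
slot_2 0.84 [349.  261.7] [ 0.4802 -0.0853  0.055 ]
slot_2 0.71 [276.8 254.9] [0.4884 0.0279 0.055 ]
slot_2 0.66 [310.2 257.5] [ 0.4854 -0.0245  0.055 ]
slot_2 0.62 [240. 249.] [0.4963 0.0858 0.055 ]
slot_2 0.24 [291.7 256.4] [0.4865 0.0045 0.055 ]
slot_3 0.84 [349.  261.7] [ 0.4802 -0.0853  0.055 ]
slot_3 0.71 [276.8 254.9] [0.4884 0.0279 0.055 ]
slot_3 0.66 [310.2 257.5] [ 0.4854 -0.0245  0.055 ]
slot_3 0.62 [240. 249.] [0.4963 0.0858 0.055 ]
slot_3 0.24 [291.7 256.4] [0.4865 0.0045 0.055 ]
slot_4 0.84 [349.  261.7] 
[... 640 characters left out ...]
 0.64 [296.3 272.8] [0.5055 0.0907 0.055 ]
slot_2 0.97 [307.6 257.1] [0.5001 0.0371 0.055 ]
slot_2 0.97 [331.8 226.1] [ 0.4839 -0.0923  0.055 ]
slot_2 0.69 [322.4 243.3] [ 0.487  -0.0177  0.055 ]
slot_2 0.64 [296.3 272.8] [0.5055 0.0907 0.055 ]
slot_3 0.97 [307.6 257.1] [0.5001 0.0371 0.055 ]
slot_3 0.97 [331.8 226.1] [ 0.4839 -0.0923  0.055 ]
slot_3 0.69 [322.4 243.3] [ 0.487  -0.0177  0.055 ]
slot_3 0.64 [296.3 272.8] [0.5055 0.0907 0.055 ]
slot_4 0.97 [307.6 257.1] [0.5001 0.0371 0.055 ]
slot_4 0.97 [331.8 226.1] [ 0.4839 -0.0923  0.055 ]
slot_4 0.69 [322.4 243.3] [ 0.487  -0.0177  0.055 ]
slot_4 0.64 [296.3 272.8] [0.5055 0.0907 0.055 ]
key_a_top 0.71 [298.9 259.9] [0.5033 0.0838 0.073 ]
```

View pics/top0.png

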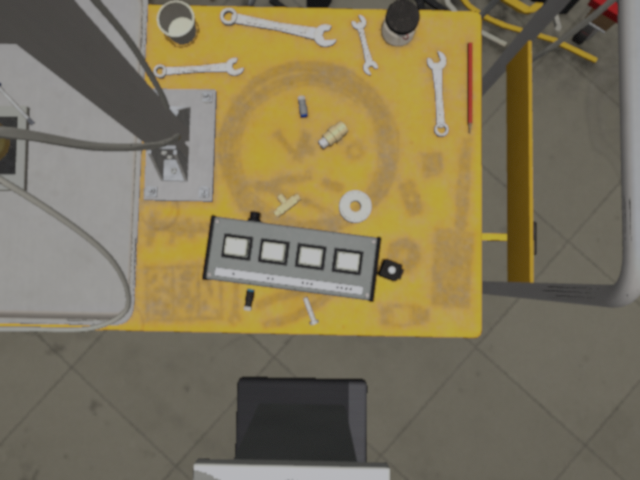

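View pics/side0.png

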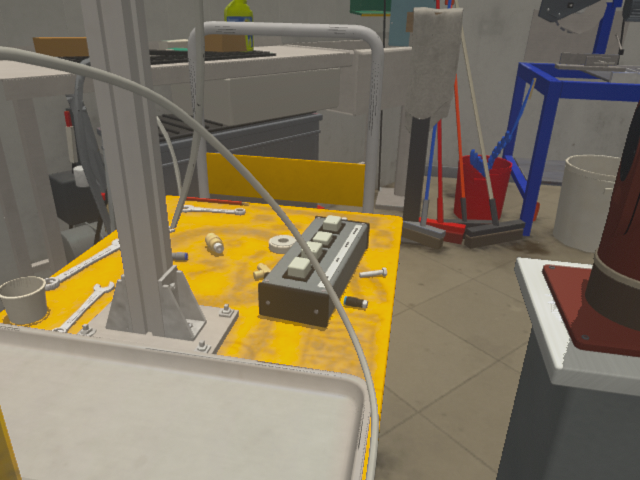

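```bash
cat >> h.py <<'E'
def tri(ct,pt,cs,ps):
    o1,d1=ray(ct,np.array(pt)/[640,480]);o2,d2=ray(cs,np.array(ps)/[640,480])
    A=np.stack([d1,-d2],1);s=np.linalg.lstsq(A,o2-o1,rcond=None)[0]
    a=o1+d1*s[0];b=o2+d2*s[1];return (a+b)/2,np.linalg.norm(a-b)
E
python3 - <<'E'
from h import *
t=read_camera("top");s=read_camera("side")
for n,a,b in(("plate R-near",(213,200),(205,352)),("plate far R",(215,90),(238,309)),("mast foot top? ",(188,130),(190,290)),("tray corner",(137,322),(372,375))):
    print(n,*tri(t,a,s,b), at_z(t,np.array(a)/[640,480],0).round(3))
for p in ((145,90),(145,200),(213,200),(183,105),(187,140),(165,140)):print(p,at_z(t,np.array(p)/[640,480],0.0).round(3))
for p in ((372,375),(0,320),(0,360),(120,300),(180,290)):
  for z in (0,.1,.2,.3):print("side",p,z,at_z(s,np.array(p)/[640,480],z).round(3))
for n,i,x,y,w,hh,k in(("t1",t,140,80,260,240,3),("s1",s,60,160,340,260,2.2)):
    im=i["image"][y:y+hh,x:x+w,::-1];cv2.imwrite(f"pics/{n}.png",cv2.resize(im,None,fx=k,fy=k,interpolation=cv2.INTER_CUBIC))
E
```

```text
plate R-near [ 0.60681489  0.15885378 -0.05637433] 0.03943842450715123 [0.58  0.141 0.   ]
plate far R [0.6706268  0.1237385  0.02372461] 0.17242358567574864 [0.769 0.145 0.   ]
mast foot top?  [0.66178144 0.16703455 0.05502837] 0.04506721158808824 [0.699 0.188 0.   ]
tray corner [0.37654764 0.25254703 0.02170165] 0.00021934619963364415 [0.375 0.26  0.   ]
(145, 90) [0.766 0.264 0.   ]
(145, 200) [0.578 0.255 0.   ]
(213, 200) [0.58  0.141 0.   ]
(183, 105) [0.742 0.198 0.   ]
(187, 140) [0.682 0.189 0.   ]
(165, 140) [0.681 0.226 0.   ]
side (372, 375) 0 [0.378 0.226 0.   ]
side (372, 375) 0.1 [0.372 0.348 0.1  ]
side (372, 375) 0.2 [0.367 0.469 0.2  ]
side (372, 375) 0.3 [0.362 0.591 0.3  ]
side (0, 320) 0 [0.904 0.224 0.   ]
side (0, 320) 0.1 [0.771 0.346 0.1  ]
side (0, 320) 0.2 [0.638 0.468 0.2  ]
side (0, 320) 0.3 [0.505 0.59  0.3  ]
side (0, 360) 0 [0.838 0.3   0.   ]
side (0, 360) 0.1 [0.721 0.404 0.1  ]
side (0, 360) 0.2 [0.604 0.507 0.2  ]
side (0, 360) 0.3 [0.487 0.611 0.3  ]
side (120, 300) 0 [0.769 0.138 0.   ]
side (120, 300) 0.1 [0.669 0.281 0.1  ]
side (120, 300) 0.2 [0.569 0.424 0.2  ]
side (120, 300) 0.3 [0.468 0.567 0.3  ]
side (180, 290) 0 [0.694 0.09  0.   ]
side (180, 290) 0.1 [0.612 0.244 0.1  ]
side (180, 290) 0.2 [0.53  0.399 0.2  ]
side (180, 290) 0.3 [0.448 0.553 0.3  ]
```

View pics/t1.png

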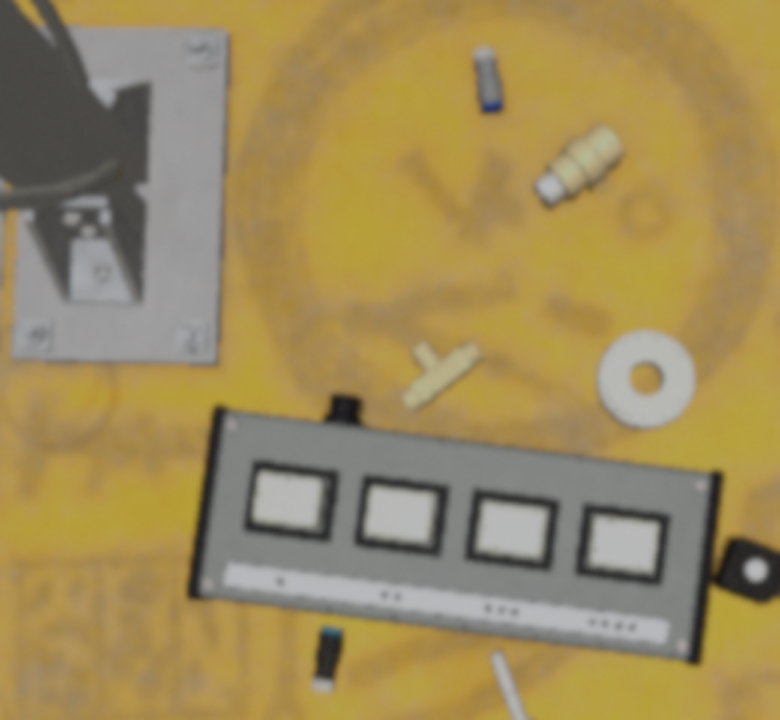

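View pics/s1.png

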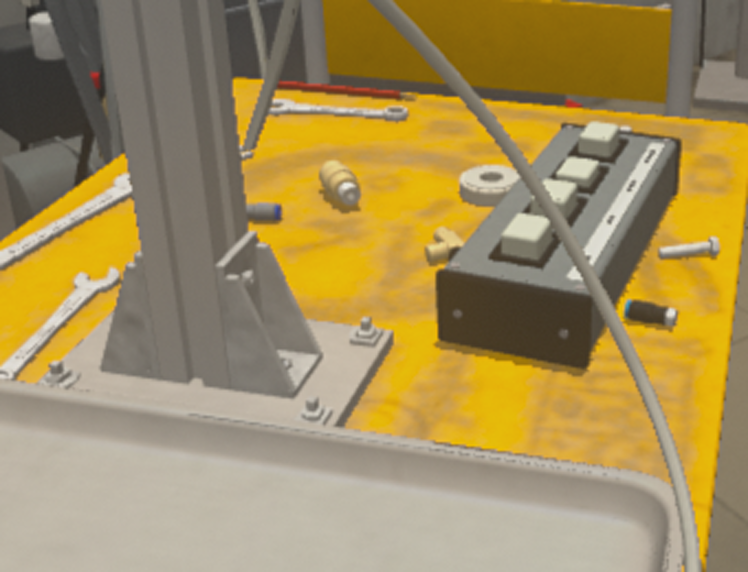

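```bash
python3 - <<'E'
from h import *
t=read_camera("top");s=read_camera("side")
A=[(2,177),(30,190),(60,207),(90,232),(110,255),(125,280),(130,300),(122,314),(100,322),(60,325),(2,326)]
A2=[(2,205),(60,205),(100,203),(140,195)]
B=[(5,52),(60,68),(120,95),(160,116),(200,143),(240,180),(270,218),(290,242),(320,288),(345,335),(362,380),(372,420),(372,470)]
def dense(P):
    P=np.array(P,float);return np.concatenate([np.linspace(P[i],P[i+1],40) for i in range(len(P)-1)])
C2=[(2,147),(60,148),(110,148),(150,143),(180,130)]
for nm,C in(("curveA",A),("mastcable",C2)):
  D=dense(C)
  for b in B:
    r=[tri(t,a,s,b) for a in D]
    i=np.argsort([x[1] for x in r])[:1]
    print(nm,b,[(D[j].round(),r[j][0].round(3),round(r[j][1],4)) for j in i])
E
```

```text
curveA (5, 52) [(array([  2., 177.]), array([0.605, 0.352, 0.347]), np.float64(0.1356))]
curveA (60, 68) [(array([  2., 177.]), array([0.594, 0.336, 0.343]), np.float64(0.0993))]
curveA (120, 95) [(array([  2., 177.]), array([0.578, 0.322, 0.331]), np.float64(0.0524))]
curveA (160, 116) [(array([  2., 177.]), array([0.565, 0.317, 0.32 ]), np.float64(0.0175))]
curveA (200, 143) [(array([ 28., 189.]), array([0.549, 0.296, 0.295]), np.float64(0.0003))]
curveA (240, 180) [(array([ 71., 216.]), array([0.523, 0.265, 0.252]), np.float64(0.0002))]
curveA (270, 218) [(array([ 97., 240.]), array([0.497, 0.249, 0.207]), np.float64(0.0002))]
curveA (290, 242) [(array([111., 256.]), array([0.477, 0.242, 0.177]), np.float64(0.0001))]
curveA (320, 288) [(array([125., 282.]), array([0.443, 0.24 , 0.122]), np.float64(0.0001))]
curveA (345, 335) [(array([129., 302.]), array([0.411, 0.251, 0.071]), np.float64(0.0002))]
curveA (362, 380) [(array([  3., 326.]), array([0.378, 0.402, 0.138]), np.float64(0.0))]
curveA (372, 420) [(array([ 60., 325.]), array([0.37 , 0.36 , 0.057]), np.float64(0.0044))]
curve
[... 613 characters left out ...]
 0.171, 0.225]), np.float64(0.064))]
mastcable (270, 218) [(array([150., 143.]), array([0.573, 0.179, 0.188]), np.float64(0.112))]
mastcable (290, 242) [(array([110., 148.]), array([0.55 , 0.231, 0.187]), np.float64(0.1424))]
mastcable (320, 288) [(array([110., 148.]), array([0.534, 0.249, 0.149]), np.float64(0.1897))]
mastcable (345, 335) [(array([  2., 147.]), array([0.505, 0.38 , 0.189]), np.float64(0.2244))]
mastcable (362, 380) [(array([  2., 147.]), array([0.499, 0.401, 0.167]), np.float64(0.2479))]
mastcable (372, 420) [(array([  2., 147.]), array([0.495, 0.418, 0.148]), np.float64(0.2639))]
mastcable (372, 470) [(array([  2., 147.]), array([0.496, 0.437, 0.122]), np.float64(0.2744))]
```

```bash
python3 - <<'E'
from h import *
t=read_camera("top")
def fit(P):
    P=np.array(sorted(P,key=lambda p:-p[1]))
    return P
for k in("pinpoint","regions_of"):
    f=pinpoint if k=="pinpoint" else regions_of
    for r in f("top","key_a_top"):
        xy=r["xy"]
        if "region" in r: print("area",r["region"].sum(),end=" ")
        print(k,round(r["p"],2),np.round(np.array(xy)*[640,480],1),at_z(t,xy,.073).round(4))
# threshold white keys in top
im=t["image"];g=im.min(2)
roi=np.zeros_like(g);roi[228:280,215:370]=1
m=((g>165)&(roi>0)).astype(np.uint8)
n,l,st,ce=cv2.connectedComponentsWithStats(m)
for i in range(1,n):
    if st[i][4]>60: print(st[i],ce[i].round(1),at_z(t,(ce[i]+.5)/[640,480],.073).round(4))
for p in((213.5,216.5),(380,237.5),(204,278),(373,300)):print("corner",p,at_z(t,np.array(p)/[640,480],.055).round(4))
E
```

```text
pinpoint 0.95 [234.8 244.2] [0.5028 0.0915 0.073 ]
pinpoint 0.51 [310.9 256.6] [ 0.4862 -0.0258  0.073 ]
area 390 regions_of 0.96 [236.  246.9] [0.4986 0.0895 0.073 ]
[226 239  20  15 259] [235.4 246.1] [0.4992 0.0896 0.073 ]
[263 244  20  15 263] [272.7 251. ] [0.4929 0.0322 0.073 ]
[301 249  20  15 261] [310.3 256. ] [ 0.4863 -0.0255  0.073 ]
[338 253  20  16 266] [347.7 260.8] [ 0.4802 -0.083   0.073 ]
[215 268  87  12 415] [248.7 275. ] [0.4554 0.0679 0.073 ]
corner (213.5, 216.5) [0.5467 0.1291 0.055 ]
corner (380, 237.5) [ 0.5192 -0.1334  0.055 ]
corner (204, 278) [0.4499 0.1405 0.055 ]
corner (373, 300) [ 0.4214 -0.1238  0.055 ]
```

>>> jog_arm(moves=[[[0,0,-1,0,0,0,0],[0,0,-3,0,0,0,0],[0,0,-3,0,0,0,0],[0,0,-2,0,0,0,0],[0,-1,0,0,0,0,0],[0,-2,0,0,0,0,0],[0,-2,0,0,0,0,0],[0,-2,0,0,0,0,0],[0,-2,0,0,0,0,0],[0,-2,0,0,0,0,0]]], grip_force=20)

```text
clock: 2.15
tcp_pos: [0.1713, 0.5068, 0.3173]
tcp_rot: [-0.574, 0.575, 0.412, -0.412]
contact_force: [-0.3, -0.3, 0.2]
opening: 0.0151
```

>>> jog_arm(moves=[[[0,-1.1,0,-1.7,0,0,0],[0,-2.2,0,-3.3,0,0,0],[0,-2.2,0,-3.3,0,0,0],[0,-2.2,0,-3.3,0,0,0],[0,-2.2,0,-3.3,0,0,0],[0,-2.2,0,-3.3,0,0,0],[0,-2.2,0,-3.3,0,0,0],[0,-2.2,0,-3.3,0,0,0],[0,-2.2,0,-3.3,0,0,0],[0,-1.1,0,-1.7,0,0,0]]])

```text
clock: 3.15
tcp_pos: [0.3917, 0.2084, 0.3154]
tcp_rot: [0.574, -0.572, -0.414, 0.415]
contact_force: [-0.2, -0.5, 0.9]
opening: 0.0006
```

```bash
cat > st.py <<'E'
from h import *
import sys
s=sense();M=q2m(s["tcp_rot"])
print(s["clock"].round(2),"tcp",s["tcp_pos"].round(4),"F",s["contact_force"].round(2),"q",s["qpos"].round(2),"op",round(float(s["opening"]),3));print(M.round(3))
K=np.array([[.4992,.0896],[.4929,.0322],[.4863,-.0255],[.4802,-.083]])
yd=K[0]-K[3];print("yaw err to jaw (rad about tool y)",round(-(np.arctan2(yd[1],yd[0])-np.arctan2(M[1,0],M[0,0])),3))
for i,k in enumerate(K): print("key",i+1,"tool shift cm",(M.T@(np.array([*k,.09])-s["tcp_pos"])*100).round(2))
E
python3 st.py
```

```text
Traceback (most recent call last):
  File "st.py", line 4, in <module>
    print(s["clock"].round(2),"tcp",s["tcp_pos"].round(4),"F",s["contact_force"].round(2),"q",s["qpos"].round(2),"op",round(float(s["opening"]),3));print(M.round(3))
          ^^^^^^^^^^^^^^^^
AttributeError: 'float' object has no attribute 'round'
```

```bash
sed -i 's/s\["clock"\].round(2)/s["clock"]/; s/s=sense();/s={k:np.array(v) for k,v in sense().items()};/' st.py; python3 st.py
```

```text
3.15 tcp [0.3917 0.2084 0.3154] F [-0.15 -0.53  0.92] q [-1.04 -0.16  0.4   1.8   0.06  1.49  0.6 ] op 0.001
[[ 0.313 -0.003 -0.95 ]
 [ 0.95   0.002  0.313]
 [ 0.001 -1.     0.003]]
yaw err to jaw (rad about tool y) -0.209
key 1 tool shift cm [ -7.95  22.48 -14.  ]
key 2 tool shift cm [-13.6   22.47 -15.2 ]
key 3 tool shift cm [-19.28  22.46 -16.38]
key 4 tool shift cm [-24.94  22.45 -17.6 ]
```

>>> jog_arm(moves=[[[0,-1.6,0,-2.8,0,0,0],[0,-1.6,0,-2.8,0,0,0],[0,-1.6,0,-2.8,0,0,0],[0,-1.6,0,-2.8,0,0,0],[0,-1.6,0,-2.8,0,0,0],[0,0,3,0,0,-0.042,0],[0,0,3,0,0,-0.042,0],[0,0,3,0,0,-0.042,0],[0,0,3,0,0,-0.042,0],[0,0,3,0,0,-0.042,0]]])

```text
clock: 4.15
tcp_pos: [0.5025, 0.0775, 0.1624]
tcp_rot: [0.529, -0.524, -0.476, 0.468]
contact_force: [0.7, -0.1, -0.4]
opening: 0.001
```

```bash
python3 st.py; python3 -c "
from h import *
for n in('top','side'):
    cv2.imwrite(f'pics/{n}2.png',read_camera(n)['image'][:,:,::-1])"
```

```text
4.15 tcp [0.5025 0.0775 0.1624] F [ 0.72 -0.13 -0.39] q [-0.87  0.08  0.67  1.92 -0.07  1.16  1.29] op 0.001
[[ 0.109  0.004 -0.994]
 [ 0.994  0.011  0.109]
 [ 0.012 -1.    -0.002]]
yaw err to jaw (rad about tool y) 0.001
key 1 tool shift cm [1.08 7.25 0.48]
key 2 tool shift cm [-4.7   7.19  0.48]
key 3 tool shift cm [-10.5    7.12   0.51]
key 4 tool shift cm [-16.28   7.05   0.49]
```

View pics/side2.png

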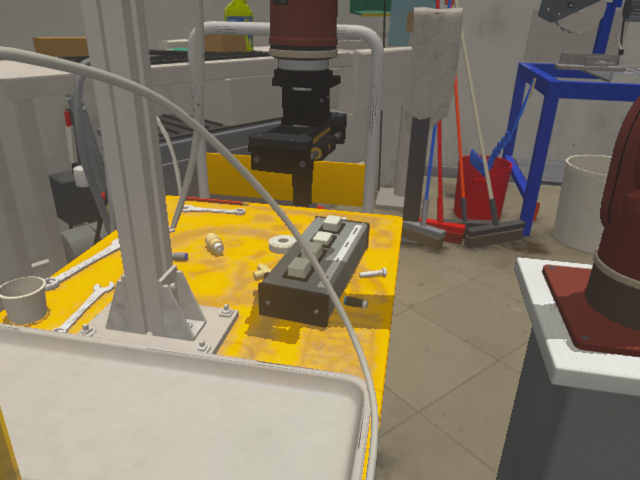

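>>> jog_arm(moves=[[[0,0.6,2,0.2,0,0,0.012],[0,0.5,2,0.3,0,0,0],[0,0,2,0,0,0,0],[0,0,1,0,0,0,0],[0,0,0,0,0,0,0],[0,0,0,0,0,0,0],[0,0,0,0,0,0,0],[0,0,0,0,0,0,0],[0,0,0,0,0,0,0],[0,0,0,0,0,0,0]]])

```text
clock: 5.25
tcp_pos: [0.5006, 0.0904, 0.099]
tcp_rot: [-0.528, 0.529, 0.472, -0.467]
contact_force: [-0.6, 0.3, -0.1]
opening: 0.0004
```

```bash
python3 st.py
```

```text
5.25 tcp [0.5006 0.0904 0.099 ] F [-0.64  0.3  -0.09] q [-0.86  0.16  0.66  1.99 -0.12  1.02  1.3 ] op 0.0
[[ 0.118  0.006 -0.993]
 [ 0.993  0.003  0.118]
 [ 0.004 -1.    -0.006]]
yaw err to jaw (rad about tool y) -0.009
key 1 tool shift cm [-0.1   0.9   0.13]
key 2 tool shift cm [-5.87  0.88  0.08]
key 3 tool shift cm [-11.68   0.86   0.06]
key 4 tool shift cm [-17.46   0.84  -0.02]
```

>>> jog_arm(moves=[[[0,0,0.6,0.1,0,0,0],[0,0,0.6,0,0,0,0],[0,0,0.5,0,0,0,0],[0,0,0.3,0,0,0,0],[0,0,0.2,0,0,0,0],[0,0,0,0,0,0,0],[0,0,0,0,0,0,0],[0,0,0,0,0,0,0],[0,0,0,0,0,0,0],[0,0,0,0,0,0,0]]])

```text
clock: 6.25
tcp_pos: [0.4995, 0.0904, 0.0748]
tcp_rot: [-0.528, 0.529, 0.471, -0.468]
contact_force: [-0.3, -0.6, 1.6]
opening: 0.0002
```

>>> jog_arm(moves=[[[0,0,0.1,0,0,0,0],[0,0,0.1,0,0,0,0],[0,0,0.1,0,0,0,0],[0,0,0,0,0,0,0],[0,0,0,0,0,0,0],[0,0,0,0,0,0,0],[0,0,0,0,0,0,0],[0,0,0,0,0,0,0],[0,0,0,0,0,0,0],[0,0,0,0,0,0,0]]])

```text
clock: 7.25
tcp_pos: [0.4997, 0.0906, 0.072]
tcp_rot: [-0.528, 0.529, 0.472, -0.467]
contact_force: [-1.0, 0.9, 1.2]
opening: 0.0007
```

>>> jog_arm(moves=[[[0,0,0.1,0,0,0,0],[0,0,0.1,0,0,0,0],[0,0,0,0,0,0,0],[0,0,0,0,0,0,0],[0,0,0,0,0,0,0],[0,0,0,0,0,0,0],[0,0,0,0,0,0,0],[0,0,0,0,0,0,0],[0,0,0,0,0,0,0],[0,0,0,0,0,0,0]]])

```text
clock: 8.25
tcp_pos: [0.4997, 0.0906, 0.07]
tcp_rot: [-0.528, 0.529, 0.472, -0.467]
contact_force: [-0.3, -0.0, 1.6]
opening: 0.0007
```

```bash
python3 -c "
from h import *
c=read_camera('side');cv2.imwrite('pics/side3.png',cv2.resize(c['image'][190:310,240:400,::-1],None,fx=5,fy=5,interpolation=cv2.INTER_CUBIC))
F=[]
for i in range(6): 
    read_camera('side') if i<2 else 0; F.append(np.array(sense()['contact_force']).round(2))
print(F, sense()['tcp_pos'])"
```

```text
[array([-0.52,  1.51,  1.54]), array([-0.63, -0.61,  1.98]), array([-0.63, -0.61,  1.98]), array([-0.63, -0.61,  1.98]), array([-0.63, -0.61,  1.98]), array([-0.63, -0.61,  1.98])] [0.49969165 0.09055293 0.06994348]
```

View pics/side3.png

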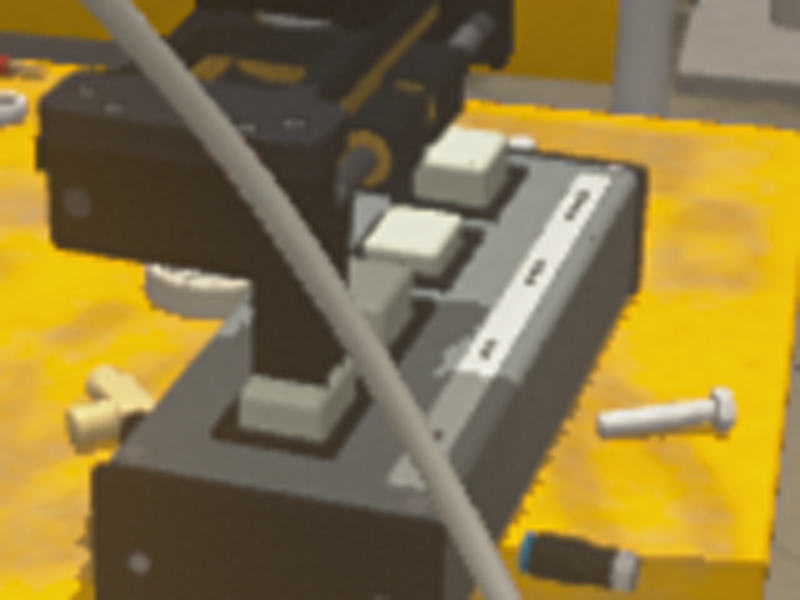

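>>> jog_arm(moves=[[[0,0,-0.8,0,0,0,0],[0,0,-0.9,0,0,0,0],[0,-1.3,-0.3,0,0,0,0],[0,-1.5,0,0,0,0,0],[0,-1.5,0,0,0,0,0],[0,-1.4,0,0,0,0,0],[0,0,0,0,0,0,0],[0,0,0,0,0,0,0],[0,0,0,0,0,0,0],[0,0,0,0,0,0,0]]])

```text
clock: 9.4
tcp_pos: [0.4919, 0.0272, 0.0914]
tcp_rot: [-0.529, 0.53, 0.471, -0.466]
contact_force: [0.4, 0.4, -0.0]
opening: 0.0007
```

```bash
python3 st.py
```

```text
9.4 tcp [0.4919 0.0272 0.0914] F [ 0.43  0.4  -0.01] q [-0.79  0.14  0.7   2.03 -0.11  1.    1.41] op 0.001
[[ 0.121  0.006 -0.993]
 [ 0.993  0.003  0.121]
 [ 0.004 -1.    -0.006]]
yaw err to jaw (rad about tool y) -0.012
key 1 tool shift cm [6.28 0.16 0.03]
key 2 tool shift cm [ 0.5   0.14 -0.04]
key 3 tool shift cm [-5.3   0.12 -0.08]
key 4 tool shift cm [-11.09   0.1   -0.17]
```

>>> jog_arm(moves=[[[0,0.5,0.5,0,0,0,0],[0,0,0.5,0,0,0,0],[0,0,0.4,0,0,0,0],[0,0,0,0,0,0,0],[0,0,0.1,0,0,0,0],[0,0,0.1,0,0,0,0],[0,0,0.1,0,0,0,0],[0,0,0.1,0,0,0,0],[0,0,0,0,0,0,0],[0,0,0,0,0,0,0]]])

```text
clock: 10.4
tcp_pos: [0.4924, 0.0345, 0.0715]
tcp_rot: [-0.528, 0.529, 0.472, -0.468]
contact_force: [-1.2, 0.6, 1.4]
opening: 0.0002
```

```bash
cat > f.py <<'E'
from h import *
F=[]
for i in range(4):
    F.append(sense()['contact_force'][2]); read_camera('side')
print(np.round(F,2),np.mean(F).round(2),np.round(sense()['tcp_pos'],4))
E
python3 f.py
```

```text
[1.44 1.07 2.36 0.59] 1.36 [0.4924 0.0345 0.0714]
```

>>> jog_arm(moves=[[[0,0,0.1,0,0,0,0],[0,0,0.08,0,0,0,0],[0,0,0,0,0,0,0],[0,0,0,0,0,0,0],[0,0,0,0,0,0,0],[0,0,0,0,0,0,0],[0,0,0,0,0,0,0],[0,0,0,0,0,0,0],[0,0,0,0,0,0,0],[0,0,0,0,0,0,0]]])

```text
clock: 11.6
tcp_pos: [0.4925, 0.0345, 0.0697]
tcp_rot: [-0.528, 0.529, 0.472, -0.467]
contact_force: [-0.4, 0.3, 1.9]
opening: 0.0009
```

```bash
python3 f.py
```

```text
[1.9  1.76 1.69 1.78] 1.78 [0.4925 0.0345 0.0697]
```

>>> jog_arm(moves=[[[0,0,-0.8,0,0,0,0],[0,0,-0.9,0,0,0,0],[0,-1.2,-0.3,0,0,0,0],[0,-1.4,0,0,0,0,0],[0,-1.4,0,0,0,0,0],[0,-1.4,0,0,0,0,0],[0,0,0,0,0,0,0],[0,0,0,0,0,0,0],[0,0,0,0,0,0,0],[0,0,0,0,0,0,0]]])

```text
clock: 12.8
tcp_pos: [0.4852, -0.026, 0.0913]
tcp_rot: [-0.529, 0.53, 0.471, -0.466]
contact_force: [-0.2, 0.1, 0.1]
opening: 0.0006
```

```bash
python3 st.py
```

```text
12.8 tcp [ 0.4852 -0.026   0.0913] F [-0.19  0.11  0.12] q [-0.73  0.12  0.74  2.05 -0.1   1.    1.52] op 0.001
[[ 0.121  0.006 -0.993]
 [ 0.993  0.003  0.121]
 [ 0.004 -1.    -0.006]]
yaw err to jaw (rad about tool y) -0.012
key 1 tool shift cm [1.165e+01 1.800e-01 1.000e-02]
key 2 tool shift cm [ 5.87  0.16 -0.06]
key 3 tool shift cm [ 0.07  0.13 -0.1 ]
key 4 tool shift cm [-5.71  0.11 -0.2 ]
```

Key 2 is raised (1.78 N at 3.3 mm). Key 3 next: down to about 70 mm first.

>>> jog_arm(moves=[[[0,0,0.5,-0.1,0,0,0],[0,0,0.5,0,0,0,0],[0,0,0.4,0,0,0,0],[0,0,0,0,0,0,0],[0,0,0.1,0,0,0,0],[0,0,0.1,0,0,0,0],[0,0,0.1,0,0,0,0],[0,0,0.1,0,0,0,0],[0,0,0.1,0,0,0,0],[0,0,0,0,0,0,0]]])

```text
clock: 13.8
tcp_pos: [0.4864, -0.0246, 0.0702]
tcp_rot: [-0.528, 0.529, 0.471, -0.467]
contact_force: [-0.4, 0.1, 0.9]
opening: 0.0003
```

```bash
python3 f.py
```

```text
[0.88 0.67 0.13 0.67] 0.59 [ 0.4865 -0.0247  0.0704]
```

>>> jog_arm(moves=[[[0,0,0.1,0,0,0,0],[0,0,0.1,0,0,0,0],[0,0,0.1,0,0,0,0],[0,0,0,0,0,0,0],[0,0,0,0,0,0,0],[0,0,0,0,0,0,0],[0,0,0,0,0,0,0],[0,0,0,0,0,0,0],[0,0,0,0,0,0,0],[0,0,0,0,0,0,0]]])

```text
clock: 15.0
tcp_pos: [0.4866, -0.0246, 0.0672]
tcp_rot: [-0.528, 0.529, 0.472, -0.467]
contact_force: [-0.6, 0.9, -0.4]
opening: 0.0005
```

```bash
python3 f.py
```

```text
[-0.43  1.14 -0.18  0.09] 0.15 [ 0.4866 -0.0246  0.0672]
```

>>> jog_arm(moves=[[[0,0,0.1,0,0,0,0],[0,0,0.04,0,0,0,0],[0,0,0,0,0,0,0],[0,0,0,0,0,0,0],[0,0,0,0,0,0,0],[0,0,0,0,0,0,0],[0,0,0,0,0,0,0],[0,0,0,0,0,0,0],[0,0,0,0,0,0,0],[0,0,0,0,0,0,0]]])

```text
clock: 16.2
tcp_pos: [0.4867, -0.0246, 0.066]
tcp_rot: [-0.528, 0.529, 0.472, -0.467]
contact_force: [-1.0, 0.6, 1.6]
opening: 0.0004
```

```bash
python3 f.py
```

```text
[1.59 2.67 1.54 2.33] 2.03 [ 0.4867 -0.0246  0.066 ]
```

Key 3 resists with 2 N at 66 mm after giving nothing at 67.2 mm, so it is latched. Now I'll lift off and tap key 4.

>>> jog_arm(moves=[[[0,0,-0.9,0,0,0,0],[0,0,-1.1,0,0,0,0],[0,-1.2,-0.4,0,0,0,0],[0,-1.4,0,-0.1,0,0,0],[0,-1.4,0,0,0,0,0],[0,-1.4,0,0,0,0,0],[0,0,0,0,0,0,0],[0,0,0,0,0,0,0],[0,0,0,0,0,0,0],[0,0,0,0,0,0,0]]])

```text
clock: 17.4
tcp_pos: [0.4817, -0.0829, 0.095]
tcp_rot: [-0.527, 0.53, 0.473, -0.466]
contact_force: [0.3, 0.1, 0.7]
opening: 0.0006
```

```bash
python3 st.py
```

```text
17.4 tcp [ 0.4817 -0.0829  0.095 ] F [0.33 0.11 0.68] q [-0.65  0.13  0.79  2.04 -0.11  1.01  1.65] op 0.001
[[ 0.119  0.01  -0.993]
 [ 0.993  0.004  0.119]
 [ 0.005 -1.    -0.01 ]]
yaw err to jaw (rad about tool y) -0.009
key 1 tool shift cm [17.33  0.59  0.31]
key 2 tool shift cm [11.55  0.56  0.26]
key 3 tool shift cm [5.75 0.53 0.23]
key 4 tool shift cm [-0.04  0.5   0.15]
```

>>> jog_arm(moves=[[[0,0,0.7,0.1,0,0,0],[0,0,0.6,0,0,0,0],[0,0,0.5,0,0,0,0],[0,0,0,0,0,0,0],[0,0,0.1,0,0,0,0],[0,0,0.1,0,0,0,0],[0,0,0.1,0,0,0,0],[0,0,0.1,0,0,0,0],[0,0,0,0,0,0,0],[0,0,0,0,0,0,0]]])

```text
clock: 18.4
tcp_pos: [0.4806, -0.0811, 0.0707]
tcp_rot: [-0.527, 0.529, 0.473, -0.467]
contact_force: [-0.6, 0.6, 1.1]
opening: 0.0002
```

```bash
python3 f.py
```

```text
[1.15 1.37 1.29 0.94] 1.19 [ 0.4806 -0.0811  0.0707]
```

>>> jog_arm(moves=[[[0,0,0.1,0,0,0,0],[0,0,0.05,0,0,0,0],[0,0,0,0,0,0,0],[0,0,0,0,0,0,0],[0,0,0,0,0,0,0],[0,0,0,0,0,0,0],[0,0,0,0,0,0,0],[0,0,0,0,0,0,0],[0,0,0,0,0,0,0],[0,0,0,0,0,0,0]]])

```text
clock: 19.6
tcp_pos: [0.4806, -0.0811, 0.0692]
tcp_rot: [-0.527, 0.529, 0.473, -0.467]
contact_force: [-1.4, 0.6, 2.1]
opening: 0.0006
```

```bash
python3 f.py
```

```text
[2.13 2.01 1.66 2.52] 2.08 [ 0.4806 -0.0811  0.0692]
```

>>> jog_arm(moves=[[[0,0,-0.9,0,0,0,0],[0,0,-0.9,0,0,0,0],[0,1.2,-0.4,0,0,0,0],[0,1.3,0,0,0,0,0],[0,1.3,0,0,0,0,0],[0,1.3,0,0,0,0,0],[0,0,0,0,0,0,0],[0,0,0,0,0,0,0],[0,0,0,0,0,0,0],[0,0,0,0,0,0,0]]])

```text
clock: 20.8
tcp_pos: [0.4884, -0.0306, 0.0972]
tcp_rot: [-0.527, 0.531, 0.474, -0.465]
contact_force: [0.5, 0.2, 0.3]
opening: 0.0004
```

```bash
python3 st.py
```

```text
20.8 tcp [ 0.4884 -0.0306  0.0972] F [0.53 0.18 0.31] q [-0.72  0.12  0.75  2.04 -0.1   1.01  1.53] op 0.0
[[ 0.119  0.014 -0.993]
 [ 0.993  0.004  0.119]
 [ 0.006 -1.    -0.013]]
yaw err to jaw (rad about tool y) -0.009
key 1 tool shift cm [12.05  0.79  0.36]
key 2 tool shift cm [6.28 0.75 0.31]
key 3 tool shift cm [0.47 0.72 0.28]
key 4 tool shift cm [-5.31  0.69  0.2 ]
```

>>> jog_arm(moves=[[[0,0.4,0.6,0.2,0.013,0,0],[0,0,0.7,0,0,0,0],[0,0,0.7,0,0,0,0],[0,0,0.4,0,0,0,0],[0,0,0.1,0,0,0,0],[0,0,0.1,0,0,0,0],[0,0,0.1,0,0,0,0],[0,0,0,0,0,0,0],[0,0,0,0,0,0,0],[0,0,0,0,0,0,0]]])

```text
clock: 21.8
tcp_pos: [0.4863, -0.0273, 0.0672]
tcp_rot: [0.531, -0.528, -0.47, 0.468]
contact_force: [-0.4, 0.2, -0.6]
opening: 0.0005
```

```bash
python3 st.py
```

```text
21.8 tcp [ 0.4863 -0.0273  0.0672] F [-0.35  0.2  -0.61] q [-0.71  0.18  0.74  2.06 -0.15  0.96  1.56] op 0.001
[[ 0.121 -0.001 -0.993]
 [ 0.993  0.005  0.121]
 [ 0.005 -1.     0.002]]
yaw err to jaw (rad about tool y) -0.011
key 1 tool shift cm [11.77 -2.22  0.14]
key 2 tool shift cm [ 6.   -2.25  0.07]
key 3 tool shift cm [ 0.19 -2.27  0.03]
key 4 tool shift cm [-5.59 -2.3  -0.06]
```

>>> jog_arm(moves=[[[0,0,0.1,0,0,0,0],[0,0,0.1,0,0,0,0],[0,0,0.1,0,0,0,0],[0,0,0.1,0,0,0,0],[0,0,0.1,0,0,0,0],[0,0,0.05,0,0,0,0],[0,0,0,0,0,0,0],[0,0,0,0,0,0,0],[0,0,0,0,0,0,0],[0,0,0,0,0,0,0]]])

```text
clock: 22.8
tcp_pos: [0.4866, -0.0273, 0.0622]
tcp_rot: [0.531, -0.528, -0.47, 0.468]
contact_force: [-2.3, -1.1, 5.0]
opening: 0.0005
```

>>> jog_arm(moves=[[[0,0,0.1,0,0,0,0],[0,0,0.05,0,0,0,0],[0,0,0,0,0,0,0],[0,0,0,0,0,0,0],[0,0,0,0,0,0,0],[0,0,0,0,0,0,0],[0,0,0,0,0,0,0],[0,0,0,0,0,0,0],[0,0,0,0,0,0,0],[0,0,0,0,0,0,0]]])

```text
clock: 23.8
tcp_pos: [0.4866, -0.0272, 0.0615]
tcp_rot: [0.531, -0.527, -0.47, 0.468]
contact_force: [-1.9, -1.1, 6.1]
opening: 0.0003
```

>>> jog_arm(moves=[[[0,0,0.06,0,0,0,0],[0,0,0.04,0,0,0,0],[0,0,0,0,0,0,0],[0,0,0,0,0,0,0],[0,0,0,0,0,0,0],[0,0,0,0,0,0,0],[0,0,0,0,0,0,0],[0,0,0,0,0,0,0],[0,0,0,0,0,0,0],[0,0,0,0,0,0,0]]])

```text
clock: 24.8
tcp_pos: [0.4866, -0.0273, 0.0615]
tcp_rot: [0.532, -0.527, -0.47, 0.467]
contact_force: [-2.1, 0.4, 5.7]
opening: 0.0004
```

```bash
python3 f.py
```

```text
[5.66 4.49 4.37 5.34] 4.96 [ 0.4866 -0.0272  0.0615]
```

>>> jog_arm(moves=[[[0,0,0.1,0,0,0,0],[0,0,0.1,0,0,0,0],[0,0,0.1,0,0,0,0],[0,0,0.1,0,0,0,0],[0,0,0.1,0,0,0,0],[0,0,0.1,0,0,0,0],[0,0,0.1,0,0,0,0],[0,0,0.1,0,0,0,0],[0,0,0.1,0,0,0,0],[0,0,0.1,0,0,0,0]]])

```text
clock: 26.0
tcp_pos: [0.4867, -0.0273, 0.0612]
tcp_rot: [0.536, -0.524, -0.47, 0.466]
contact_force: [-9.1, 0.5, 23.0]
opening: 0.0005
```

```bash
python3 f.py
```

```text
[23.02 22.59 23.4  22.62] 22.91 [ 0.4867 -0.0273  0.0612]
```

>>> jog_arm(moves=[[[0,0,-0.4,0,0,0,0],[0,0,-0.8,0,0,0,0],[0,0,-1.5,0,0,0,0],[0,0,-2,0,0,0,0],[0,0,-3,0,0,0,0],[0,0,-4,0,0,0,0],[0,0,-4,0,0,0,0],[0,0,-3,0,0,0,0],[0,0,0,0,0,0,0],[0,0,0,0,0,0,0]]])

```text
clock: 27.2
tcp_pos: [0.4873, -0.0308, 0.2555]
tcp_rot: [0.535, -0.525, -0.47, 0.466]
contact_force: [0.9, 0.1, -0.5]
opening: 0.0005
```

```bash
python3 -c "
from h import *
c=read_camera('side');cv2.imwrite('pics/side9.png',cv2.resize(c['image'][190:310,240:400,::-1],None,fx=5,fy=5,interpolation=cv2.INTER_CUBIC))
c=read_camera('top');cv2.imwrite('pics/top9.png',c['image'][:,:,::-1])"; python3 st.py
```

```text
27.3 tcp [ 0.487  -0.0309  0.2548] F [ 0.16 -0.19 -0.04] q [-0.77 -0.05  0.73  1.82  0.02  1.36  1.41] op 0.0
[[ 0.124 -0.007 -0.992]
 [ 0.992  0.014  0.124]
 [ 0.013 -1.     0.008]]
yaw err to jaw (rad about tool y) -0.015
key 1 tool shift cm [11.9  16.63  0.15]
key 2 tool shift cm [ 6.12 16.56  0.06]
key 3 tool shift cm [ 0.32 16.48  0.  ]
key 4 tool shift cm [-5.46 16.41 -0.11]
```

View pics/side9.png

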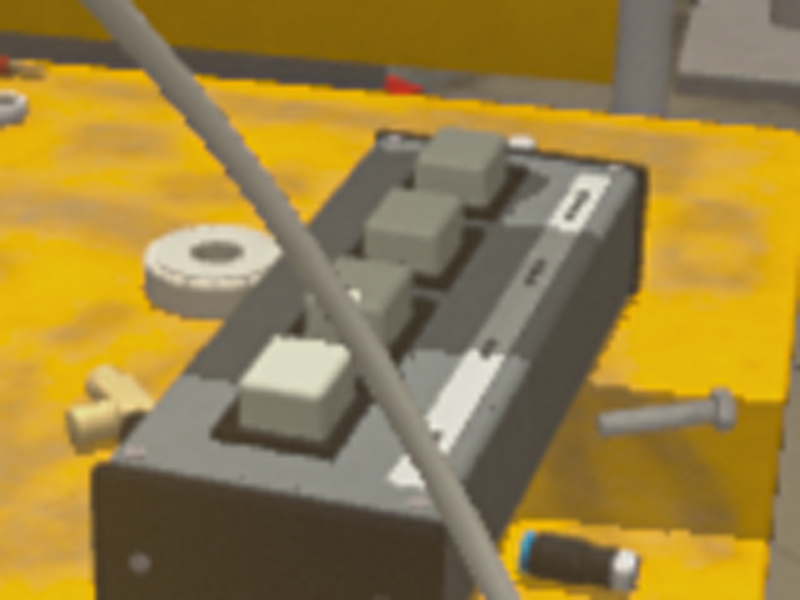

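View pics/top9.png

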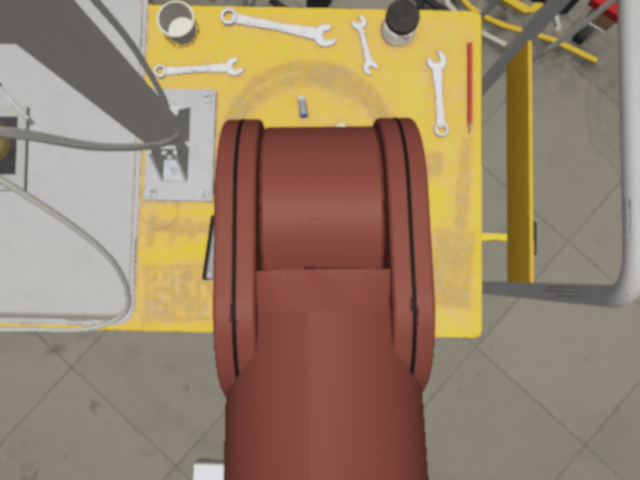

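The side picture shows all four keys standing level: key 3, at (415,225) in the crop, is now as tall as its neighbours. The bystanders are where they were, and the arm is 25 cm up and clear. I'll hand the job in.

```bash
python3 -c "
from cell import *
job_done()"
```

```text
the job is handed in; nothing more can be done
```

I tapped the keys from left to right, found that key 3 was the latched one, pressed it down and let it go, and it popped up. I handed the job in at about 27 s.

| Key | What the tap showed | Result |
|---|---|---|
| 1 | about 1.7 N after 3 mm | raised |
| 2 | 1.8 N after 3.3 mm | raised |
| 3 | no contact at 67 mm, firm 2 N at 66 mm | latched |
| 4 | 2.1 N after 3.8 mm | raised |

- **Raised keys:** none was pushed in more than 4 mm.
- **Release of key 3:** I pressed it to its hard stop, with the TCP reading 61.2 mm.
- **Last checks:** the side picture shows all four keys level, and the loose parts visible there have not moved. The fingers are clear at 25 cm, with the force back to about zero. The arm hid the box from the top camera, so the top view does not confirm this, and the coil behind the box was not rechecked.
- **Pressing force too high:** the last press peaked at about 23 N, above the suggested 6 to 10 N. An earlier press held only about 5 to 6 N at 61.5 mm, so I pressed again and the force built up more than I meant. It stayed under the 40 N and 120 N limits.

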